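Blue bead tube onto the narrow perch

TASK

Lift the blue bead tube out of the clear rack, lay it down on the grey bead mat and let go of it (so that you can take it anew by its long sides), then lay it lengthwise on the narrow raised ledge of the perch, between the two black end posts, so that it stays there level and balanced. Set it down gently, never letting it drop, and leave the other two tubes, the spoon rest and the steel jump-ring opener where they are.

Things in the scene. Friction and masses are not known exactly. Their poses are not given: they have to be found in the camera images.
- tube_blue: square bead tube, 68 x 22 x 22 mm, about 50 g, blue beads, two thin white bands, white cap at one end (+x). Origin at its centre; x is its long axis. Starts level in a rack slot, along the rack's x, centre 41 mm above the table. The one to move. In the slot only its ends can be pinched (68 mm, lengthwise), not its sides
- tube_yellow: square bead tube, 68 x 22 x 22 mm, about 50 g, yellow beads, two thin white bands, white cap at one end (+x). Origin at its centre; x is its long axis. Starts level in a rack slot, along the rack's x, centre 41 mm above the table. Leave alone
- tube_green: square bead tube, 68 x 22 x 22 mm, about 50 g, green beads, two thin white bands, white cap at one end (+x). Origin at its centre; x is its long axis. Starts level in a rack slot, along the rack's x, centre 41 mm above the table. Leave alone
- rack: fixed clear rack, 56 (x) x 140 (y) x 50 mm high; origin under its centre on the table. Three slots along x at y = -44, 0, 44 mm, open at top and ends: floor 30 mm above the table, 26 mm wide, walls 4 mm thick, 20 mm high (2 mm lower than the tubes). Tubes stick out 3 to 9 mm at each end. Which tube is in which slot varies; rack and perch may swap sides
- mat: fixed flat grey silicone bead mat, 140 (x) x 120 (y) x 8 mm; origin at the centre of its underside on the table, z up
- perch: fixed perch; origin under its centre on the table. Dark wooden base 90 (x) x 130 (y) x 10 mm; on it an upright aluminium blade 14 mm thick (x), 84 mm long (y), its flat level top edge, the ledge, 70 mm above the table; at each end of it a black post 14 x 10 mm, 105 mm high. 84 mm clear between the posts: no room for fingers at the tube's ends
- ledge (a point): middle of the ledge's top edge, 70 mm above the table; y runs along the ledge, x across it, z up
- spoon_rest: white ceramic spoon rest, round dish 90 mm across and 18 mm high with a short 30 mm lip on its +x side; origin under the dish's centre. Leave alone
- opener: flat steel jump-ring opener, bar 45 x 14 x 4 mm with a 32 mm wire ring at its +x end; origin under the bar's centre. Leave alone
Mind the look-alikes: they are no part of the job. Several things have the shape of the perch; the one meant has the colours described above.

How it is judged (in metres and radians):
On the way:
1. the blue tube lies on the bead mat, let go of and at rest (contact force between tube_blue and mat above 0.1 N and contact force between the fingers and tube_blue below 0.05 N and linear speed of tube_blue below 0.03 m/s), for 0.2 s.
At the end, for the whole second after the job is handed in: the blue tube rests on the ledge of the perch between the posts, lengthwise (within 20 degrees) and level (within 4.5 degrees), its centre within 14 mm of the ledge's middle seen from above and 7 to 15 mm above it, let go of and at rest (horizontal distance between tube_blue and ledge below 0.014 m and z of tube_blue in the frame of ledge between 0.007 and 0.015 m and angle between tube_blue's own x axis and vertical between 1.49 and 1.65 rad and angle between the x axis of tube_blue and the y axis of ledge, either way round below 0.35 rad and contact force between tube_blue and perch above 0.1 N and contact force between the fingers and tube_blue below 0.05 N and linear speed of tube_blue below 0.02 m/s and angular speed of tube_blue below 0.2 rad/s); the robot touches nothing.
It fails at once if the yellow tube is moved by more than 20 mm (distance of tube_yellow from where it was at the start of the episode above 0.02 m).
It fails at once if the green tube is moved by more than 20 mm (distance of tube_green from where it was at the start of the episode above 0.02 m).
It fails at once if the spoon rest is moved by more than 20 mm (distance of spoon_rest from where it was at the start of the episode above 0.02 m).
It fails at once if the jump-ring opener is moved by more than 20 mm (distance of opener from where it was at the start of the episode above 0.02 m).
It fails at once if the blue tube is dropped (moves faster than 0.5 m/s while not held: a fall of more than about 13 mm) (contact force between the fingers and tube_blue below 0.05 N and linear speed of tube_blue above 0.5 m/s).
It also fails if it takes over 67 s, if anything falls off the work surface, if the arm or the gripper's body presses on something with over 40 N, if the wrist force passes 120 N, or if a joint passes its speed limit or range.

ROBOT

A 6-joint arm with a two-finger parallel gripper is mounted at the origin on the work surface. World frame = base frame: x ahead of the robot, y to its left, z up, the work surface at z = 0. Lengths are in m, angles in degrees, forces in N, time in s.
With the tool pointing down it reaches from about 0.375 to 0.9 m from the base axis. Payload 3.1 kg.
Tool frame: the origin (TCP) lies at the very end of the fingers, on their centre line; the grasp point (between the pads) lies 19 mm behind it; z points along the fingers, y is the line along which they close (so a half turn about z gives the same grasp; the last joint's range is limited). The gripper opens to 87 mm and grips with 3 to 60 N. Pads are 19 mm wide; open, the fingers measure 117 mm over their backs; the gripper's body (75 mm by 190 mm) begins 51 mm behind the grasp point.
Start: joints at [61.679, 30.224, 82.088, -0, 67.689, -10.227], TCP at [0.194, 0.594, 0.223] pointing down, gripper open.
Joint ranges: [-176.69, 176.69], [-43.24, 126.21], [12.49, 139.97], [-82, 262], [0, 151.66], [-163.58, 163.58]. Speed limits (degrees/s): [159.86, 159.86, 180, 180, 180, 180].

INTERFACE

Orientations are given as a 3x3 rotation matrix whose columns are the frame's x, y, z axes.
In Python, from rig import readout, viewer, ticket gives the robot as it stands.
- The arm moves only by the tool send_rows, never from a script. Its argument "moves" is a list of rows, each a list of 6 numbers: the shift along the tool's x, y, z in units of 250 mm (1.0 is 250 mm), then the turn, a rotation vector about the tool's x, y, z in units of 90 degrees (1.0 is 90 degrees). A call has 1 to 12 rows; each row is the pose to reach, as a shift and turn from the pose commanded when the call began, along the tool's axes at that moment; what a row does not reach only later rows make up. A row lasts 1/10 s, in which the tool goes at most 50 mm and 8.59 degrees, less where a joint would pass 70% of its speed; a pose out of reach is approached as far as the arm can. A call with a number of a shift or a turn outside -1 to 1 is refused whole. A call with a gripper value outside its range is refused whole. "grip" is the opening, from 0 (shut) to 1 (fully open), set as the call begins (left out, the last holds). The fingers move at their own pace and stop on an object; the grip force is fixed at half the most. Time passes only in rows, so rows that repeat a pose let the fingers close. It gives the time, the measured TCP pose, the force, the opening and the grip force at its end, in the units of the state.
- readout.read_state(): the state, without advancing time (a new reading comes with each control period).
- viewer.capture(name): name is "side" or "top"; returns (picture, depth): 420x560x3 uint8, red, green, blue; 420x560 float32, m along the optical axis (not along the pixel's ray), 0 where there is no reading.
- viewer.camera_info(name): a dict with "fx", "fy", "cx", "cy" (pixels), "distortion" ([k1, k2, p1, p2, k3] as OpenCV has them; the pictures are not rectified), "R" (3x3) and "t" (3): a world point X has camera coordinates R X + t. Camera axes: x right, y down, z forward; pixel columns grow to the right and rows downward; lengths in m; the calibration is good to about 2 mm. A picture is of the moment at which its call begins. camera_info takes no time and is no camera call.
- ticket.hand_in(): hands the job in; it is judged then, once.
The state is a dict: "time_s": time; "joint_positions": joint angles; "qvel": joint speeds; "tau": joint torques, N m; "position": TCP position; "tcp_rot": TCP orientation; "force": force on the tool from outside, world axes, zero at the start; "moment": the same for the moment, N m; "opening": opening from 0.0 (shut) to 1.0 (fully open); "grasp_force": force on a finger pad.
Only numpy, scipy, OpenCV 4.12 (cv2) and the standard library are available. Lean on these libraries where they do the work, as an engineer would, in place of code of your own. Each camera call takes 0.05 s, during which the arm holds its last target. There are 200 camera calls.

## Working session

There is one attempt and no reset: what is moved stays moved. The work goes in short steps, Python scripts to look and compute and a tool call to move; the robot and the scene stay as the last step left them, time stands still between calls to the robot, and variables do not carry over. Pictures are saved under pics/ and viewed, at most 10 in all, crops included, and the job is handed in when it is done.

Besides the shell and the picture viewer there is one more tool, called after "Emit:" by a JSON object that holds its "fn" and its "kwargs". send_rows: Moves the arm, as the interface text tells. Shifts and turns lie within -1 to 1; 1 stands for 250 mm of shift or 90 degrees of turn. Its arguments: {"type":"object","properties":{"moves":{"type":"array"},"grip":{"type":"number"}},"required":["moves"]}

```bash
mkdir -p pics; cat > h.py <<'E'
import numpy as np, cv2, json
from rig import readout, viewer, ticket
def cap(name):
    im,d=viewer.capture(name); np.savez('/tmp/%s.npz'%name,im=im,d=d); return im,d
def ci(n):
    c=viewer.camera_info(n); K=np.array([[c['fx'],0,c['cx']],[0,c['fy'],c['cy']],[0,0,1.]])
    return K,np.array(c['distortion'],float),np.array(c['R']),np.array(c['t'])
def ray(n,uv):
    K,D,R,t=ci(n); p=cv2.undistortPoints(np.float64(uv).reshape(-1,1,2),K,D).reshape(-1,2)
    return -R.T@t, np.c_[p,np.ones(len(p))]@R
def onplane(n,uv,z):
    o,d=ray(n,uv); return o+d*((z-o[2])/d[:,2])[:,None]
def cloud(n,d):
    v,u=np.mgrid[:d.shape[0],:d.shape[1]]
    o,r=ray(n,np.c_[u.ravel(),v.ravel()]); return (o+r*d.reshape(-1,1)).reshape(*d.shape,3)
E
python3 - <<'E'
from h import *
for n in('top','side'):
    im,d=cap(n); cv2.imwrite(f'pics/{n}0.png',im[:,:,::-1])
    K,D,R,t=ci(n); print(n,K[0],(-R.T@t).round(3),R.round(2).tolist())
E
```

```text
top [386.86388519   0.         278.88442448] [0.53 0.04 1.13] [[0.01, -1.0, -0.03], [-1.0, -0.01, -0.05], [0.05, 0.03, -1.0]]
side [408.43280732   0.         281.31530428] [ 0.049 -0.459  0.608] [[0.71, -0.7, 0.0], [-0.41, -0.43, -0.8], [0.56, 0.57, -0.59]]
```

View pics/top0.png

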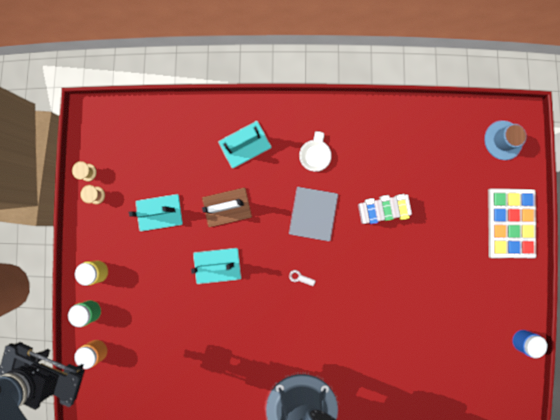

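View pics/side0.png

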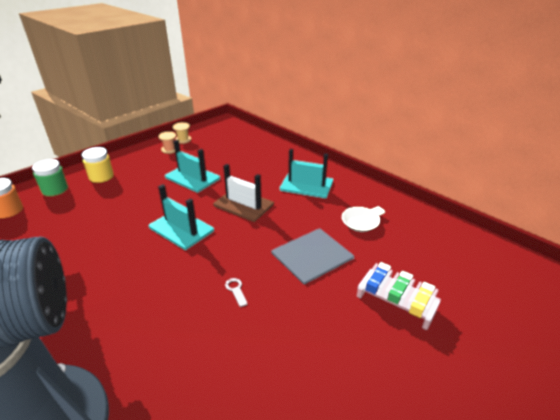

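The top view shows these candidates:
- **Blue things:** tube (372,211), bottle (530,343) and cup (505,140). I choose the tube in the rack.
- **Perch shapes:** brown base with aluminium blade (226,207), and teal ones at (158,212), (217,266) and (244,145). I choose the brown one.
- **Other things:** mat (313,214), spoon rest (315,155), opener (302,278).

```bash
python3 - <<'E'
from h import *
im=np.load('/tmp/top.npz')['im']; d=np.load('/tmp/top.npz')['d']; P=cloud('top',d)
sd=np.load('/tmp/side.npz'); S=cloud('side',sd['d'])
hsv=cv2.cvtColor(im,cv2.COLOR_RGB2HSV); hs=cv2.cvtColor(sd['im'],cv2.COLOR_RGB2HSV)
def rect(n,m,z,lab,mx=1e9):
    cs,_=cv2.findContours(m.astype(np.uint8),cv2.RETR_EXTERNAL,cv2.CHAIN_APPROX_NONE)
    c=max(cs,key=cv2.contourArea); mm=np.zeros(m.shape,np.uint8); cv2.drawContours(mm,[c],-1,1,-1)
    p=onplane(n,c.reshape(-1,2),z)[:,:2]*1000
    r=cv2.minAreaRect(np.float32(p)); Q=(P if n=='top' else S)[(mm>0)&m]
    print(lab,n,'c',np.round(r[0],1),'sz',np.round(r[1],1),'ang',round(r[2],1),'zmed',np.round(np.median(Q,0),4), 'z95',np.percentile(Q[:,2],[5,95]).round(4))
def roi(u0,v0,u1,v1):
    m=np.zeros((420,560),bool); m[v0:v1,u0:u1]=1; return m
H,Sa,V=[hsv[...,i].astype(int) for i in range(3)]
R=roi(350,185,420,235)
rect('top',R&(H>100)&(H<130)&(Sa>120),.052,'blue')
rect('top',R&(H>45)&(H<90)&(Sa>100),.052,'green')
rect('top',R&(H>20)&(H<35)&(Sa>100),.052,'yellow')
rect('top',R&~(((H<8)|(H>172))&(Sa>150)),.05,'rack')
rect('top',roi(280,175,350,250)&~(((H<8)|(H>170))&(Sa>120)),.008,'mat')
R=roi(198,184,256,232)
rect('top',R&(((H>5)&(H<25)&(V<150))|(Sa<60)),.01,'base')
rect('top',R&(Sa<60)&(V>150),.07,'blade')
rect('top',R&(P[...,2]>.062)&(P[...,2]<.08),.07,'bladeD')
h2=[hs[...,i].astype(int) for i in range(3)]
rect('side',roi(350,255,445,330)&(h2[0]>100)&(h2[0]<130)&(h2[1]>120),.052,'blueS')
a=cv2.resize(im[180:240,195:425],None,fx=3.4,fy=3.4,interpolation=cv2.INTER_CUBIC)
b=cv2.resize(sd['im'][250:330,345:450],None,fx=3.5,fy=3.5,interpolation=cv2.INTER_CUBIC)
c=cv2.resize(sd['im'][155:225,205:280],None,fx=4,fy=4,interpolation=cv2.INTER_CUBIC)
o=np.zeros((a.shape[0]+290,max(a.shape[1],b.shape[1]+c.shape[1]),3),np.uint8)
o[:a.shape[0],:a.shape[1]]=a;o[a.shape[0]:a.shape[0]+b.shape[0],:b.shape[1]]=b;o[a.shape[0]:a.shape[0]+c.shape[0],b.shape[1]:b.shape[1]+c.shape[1]]=c
cv2.imwrite('pics/crop.png',o[:,:,::-1]); print(o.shape)
s=readout.read_state(); print(s['position'],s['tcp_rot'],s['opening'],s['time_s'])
E
```

```text
blue top c [ 571.9 -188.2] sz [21.  18.4] ang 14.2 zmed [ 0.5713 -0.1889  0.0509] z95 [0.048  0.0543]
green top c [ 581.5 -231.5] sz [19.5 17. ] ang 0.7 zmed [ 0.5828 -0.2316  0.0515] z95 [0.0488 0.0549]
yellow top c [ 585.5 -275.4] sz [19.6 19.3] ang 14.1 zmed [ 0.586  -0.2754  0.0513] z95 [0.0482 0.0544]
rack top c [ 587.9 -225.3] sz [ 77.  149.6] ang 8.4 zmed [ 0.5864 -0.2258  0.0487] z95 [-0.0009  0.0536]
mat top c [572.5 -27.8] sz [122.9 142.7] ang 80.9 zmed [ 0.5713 -0.0275  0.007 ] z95 [0.0024 0.0108]
base top c [586. 226.] sz [ 86.4 134.4] ang 14.7 zmed [0.5824 0.2143 0.01  ] z95 [0.0053 0.0925]
blade top c [588.4 225.7] sz [20.4 85. ] ang 13.1 zmed [0.5882 0.2274 0.0678] z95 [0.0084 0.0732]
bladeD top c [587.3 230. ] sz [14.6 88.4] ang 14.2 zmed [0.5878 0.2301 0.0689] z95 [0.0642 0.0728]
blueS side c [ 543.  -197.4] sz [28.2 20.2] ang 17.6 zmed [ 0.5468 -0.1954  0.0484] z95 [0.0356 0.0536]
(494, 782, 3)
[0.1937659  0.59351674 0.22166652] [[-9.50553773e-01  3.10558635e-01 -9.26309489e-04]
 [ 3.10559820e-01  9.50552299e-01 -1.71035269e-03]
 [ 3.49340817e-04 -1.91345671e-03 -9.99998108e-01]] 0.9962596410883221 0.1
```

View pics/crop.png

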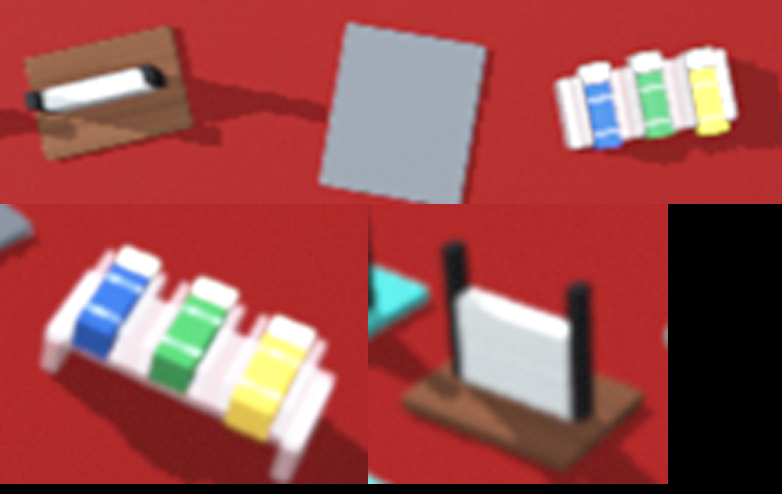

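The crop confirms the choices. The blue tube is in the rack's left slot with its cap on the far side. The brown perch has a white-looking blade and black posts at its left and right ends, and the mat is free. Next I refine the tube's centre and yaw.

```bash
cat >> h.py <<'E'
def go(target,yaw):
    """row (units) from present pose to TCP target (m), pointing down, tool y at yaw deg"""
    from scipy.spatial.transform import Rotation as Ro
    s=readout.read_state(); R0=np.array(s['tcp_rot']); p=np.array(s['position'])
    y=np.array([np.cos(np.radians(yaw)),np.sin(np.radians(yaw)),0]); z=np.array([0,0,-1.]); R1=np.c_[np.cross(y,z),y,z]
    rv=Ro.from_matrix(R0.T@R1).as_rotvec(degrees=True)
    print('row',np.r_[R0.T@(np.array(target)-p)/.25, rv/90].round(4).tolist())
E
python3 - <<'E'
from h import *
T=np.load('/tmp/top.npz');S=np.load('/tmp/side.npz')
for n,A,rois,w in(('top',T,{'b':(360,195,383,228),'g':(376,193,398,226),'y':(393,190,414,224)},0),):
    hsv=cv2.cvtColor(A['im'],cv2.COLOR_RGB2HSV).astype(int); H,Sa,V=hsv[...,0],hsv[...,1],hsv[...,2]
    for k,(u0,v0,u1,v1) in rois.items():
        m={'b':(H>95)&(H<130)&(Sa>60),'g':(H>45)&(H<90)&(Sa>60),'y':(H>20)&(H<38)&(Sa>60)}[k]
        mm=np.zeros_like(m); mm[v0:v1,u0:u1]=m[v0:v1,u0:u1]; P=cloud(n,A['d'])
        v,u=np.nonzero(mm&(P[...,2]>.046)); p=onplane(n,np.c_[u,v],.052)[:,:2]*1000
        vx,vy,_,_=cv2.fitLine(np.float32(p),cv2.DIST_HUBER,0,.01,.01).ravel(); yaw=np.degrees(np.arctan(vy/vx))
        for Y in(yaw,8.5):
            a=np.array([np.cos(np.radians(Y)),np.sin(np.radians(Y))]); b=np.array([-a[1],a[0]])
            print(k,len(p),'yaw',round(Y,1),'along',(p@a).min().round(1),(p@a).max().round(1),'lat',(p@b).min().round(1),np.median(p@b).round(1),(p@b).max().round(1))
        # whole tube: bright/not red pixels in a strip along the tube
        v,u=np.mgrid[170:245,350:425]; q=onplane(n,np.c_[u.ravel(),v.ravel()],.052)[:,:2]*1000
        a=np.array([np.cos(np.radians(8.5)),np.sin(np.radians(8.5))]); b=np.array([-a[1],a[0]])
        st=(abs(q@b-np.median(p@b))<5)&((Sa[v,u].ravel()<110)|m[v,u].ravel())&(V[v,u].ravel()>110)
        al=(q@a)[st]; print('  whole',np.sort(al)[[0,1,2,3]].round(1),np.sort(al)[[-4,-3,-2,-1]].round(1))
E
```

```text
b 141 yaw 10.6 along 502.2 554.7 lat -301.7 -290.6 -280.1
b 141 yaw 8.5 along 512.1 564.9 lat -283.2 -271.4 -260.3
  whole [511.8 512.1 514.1 514.5] [579.9 581.5 581.9 582.3]
g 121 yaw 11.4 along 498.8 550.8 lat -352.0 -342.6 -331.6
g 121 yaw 8.5 along 515.0 567.5 lat -326.2 -315.4 -304.1
  whole [514.2 514.6 516.2 516.6] [582.1 584.1 584.5 584.9]
y 133 yaw 11.3 along 494.1 546.6 lat -396.4 -384.7 -373.6
y 133 yaw 8.5 along 512.0 564.5 lat -371.8 -359.3 -348.4
  whole [510.4 510.8 511.2 513.2] [580.8 581.2 581.6 581.9]
```

Emit:
{"fn": "send_rows", "kwargs": {"moves": [[-0.81, -0.83, 0, 0, 0, 0], [-0.81, -0.83, 0, 0, 0, 0], [-0.81, -0.83, 0, 0, 0, 0], [-0.81, -0.83, 0, 0, 0, 0], [-0.81, -0.83, 0, 0, 0, 0], [-0.81, -0.83, 0, 0, 0, 0], [-0.81, -0.83, 0, 0, 0, 0]], "grip": 1}}

```text
time_s: 0.8
position: [0.3235, 0.3302, 0.2223]
tcp_rot: [[-0.949, 0.316, -0.001], [0.316, 0.949, -0.002], [-0.0, -0.002, -1.0]]
force: [0.7, 1.0, -0.3]
opening: 1.002
grasp_force: 0.0
```

Emit:
{"fn": "send_rows", "kwargs": {"moves": [[-0.81, -0.83, 0, 0, 0, 0], [-0.81, -0.83, 0, 0, 0, 0], [-0.81, -0.83, 0, 0, 0, 0], [-0.81, -0.83, 0, 0, 0, 0], [-0.81, -0.83, 0, 0, 0, 0], [-0.81, -0.83, 0, 0, 0, 0], [-0.81, -0.83, 0, 0, 0, 0]]}}

```text
time_s: 1.5
position: [0.4537, 0.0705, 0.2227]
tcp_rot: [[-0.949, 0.316, 0.003], [0.316, 0.949, -0.001], [-0.004, -0.0, -1.0]]
force: [-0.5, -0.2, -0.3]
opening: 0.999
grasp_force: 0.0
```

Emit:
{"fn": "send_rows", "kwargs": {"moves": [[-0.81, -0.83, 0, 0, 0, 0.69], [-0.81, -0.83, 0, 0, 0, 0.69], [-0.81, -0.83, 0, 0, 0, 0.69], [-0.81, -0.83, 0, 0, 0, 0.69], [-0.81, -0.83, 0, 0, 0, 0.69], [-0.81, -0.83, 0, 0, 0, 0.69], [-0.81, -0.83, 0, 0, 0, 0.69], [-0.81, -0.83, 0, 0, 0, 0.69], [-0.81, -0.83, 0, 0, 0, 0.69]]}}

```text
time_s: 2.4
position: [0.5783, -0.1847, 0.2218]
tcp_rot: [[-0.171, 0.985, -0.001], [0.985, 0.171, 0.002], [0.002, -0.001, -1.0]]
force: [0.6, 0.3, -0.4]
opening: 1.002
grasp_force: 0.0
```

```bash
python3 - <<'E'
from h import *
s=readout.read_state();print(s['time_s'],s['position'],np.round(s['joint_positions'],1));go([.5811,-.1877,.1],10)
E
```

```text
2.4 [ 0.57827675 -0.18467858  0.22179783] [-28.3  28.9  84.7   0.   66.5 -38.1]
row [-0.0147, 0.0096, 0.4872, -0.0007, -0.0011, -0.0016]
```

Emit:
{"fn": "send_rows", "kwargs": {"moves": [[-0.015, 0.01, 0.2, 0, 0, 0], [-0.015, 0.01, 0.4, 0, 0, 0], [-0.015, 0.01, 0.55, 0, 0, 0], [-0.015, 0.01, 0.6, 0, 0, 0], [-0.015, 0.01, 0.6, 0, 0, 0]]}}

```text
time_s: 2.9
position: [0.5803, -0.1879, 0.0708]
tcp_rot: [[-0.172, 0.985, -0.004], [0.985, 0.172, 0.002], [0.003, -0.004, -1.0]]
force: [0.3, -0.2, 1.0]
opening: 0.999
grasp_force: 0.0
```

```bash
python3 - <<'E'
from h import *
go([.5811,-.1877,.034],10)
im,d=cap('side'); cv2.imwrite('pics/s1.png',cv2.resize(im[190:350,300:500],None,fx=4,fy=3.75)[:,:,::-1])
E
```

```text
row [-0.0003, 0.0039, 0.1471, -0.0022, -0.0019, -0.0012]
```

View pics/s1.png

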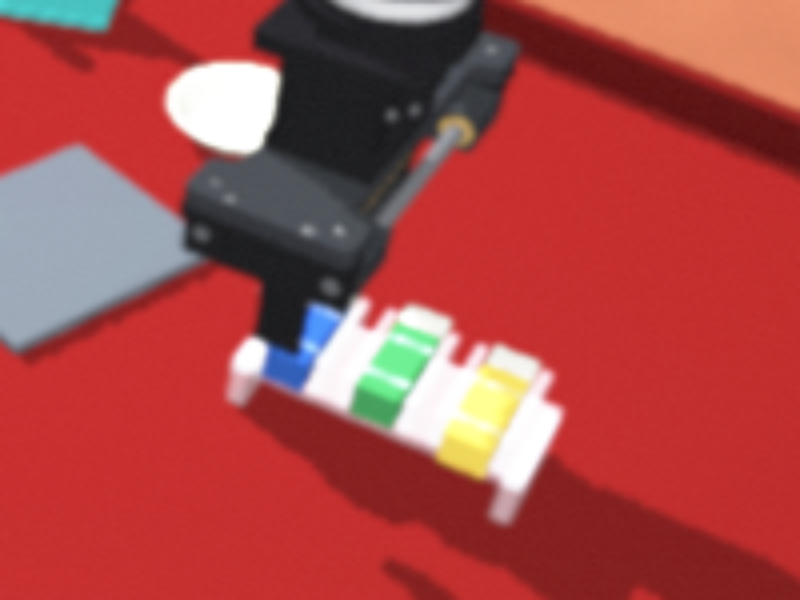

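The near finger's tip runs from (257,337) to (300,352) in the crop, above the blue tube's near end at (285,370). I check that against the finger's expected position.

```bash
python3 - <<'E'
from h import *
uv=np.array([[257/4+300,337/3.75+190],[300/4+300,352/3.75+190]])
p=onplane('side',uv,.0705)*1000; a=np.array([np.cos(np.radians(10)),np.sin(np.radians(10))]); b=np.array([-a[1],a[0]])
s=readout.read_state(); c=np.array(s['position'][:2])*1000
print(p,'rel TCP along',(p[:,:2]-c)@a,'lat',(p[:,:2]-c)@b)
# blue tube near end lower/upper corners in side view from earlier picture
S=np.load('/tmp/side.npz')
uv=np.array([[265/4+300,350/3.75+190],[300/4+300,365/3.75+190]]);print((onplane('side',uv,.052)[:,:2]*1000-c)@np.c_[a,b])
E
```

```text
[[ 530.05081842 -187.47140755   70.5       ]
 [ 535.84237997 -206.93521984   70.5       ]] rel TCP along [-50.6770395  -48.35332031] lat [10.30022668 -9.87358068]
[[-38.71837908   9.56973693]
 [-38.44776678  -8.03717613]]
```

Emit:
{"fn": "send_rows", "kwargs": {"moves": [[0, 0, 0.05, 0, 0, 0], [0, 0, 0.1, 0, 0, 0], [0, 0, 0.145, 0, 0, 0], [0, 0, 0.147, 0, 0, 0], [0, 0, 0.147, 0, 0, 0]]}}

```text
time_s: 3.45
position: [0.581, -0.1895, 0.0354]
tcp_rot: [[-0.17, 0.985, -0.001], [0.985, 0.17, 0.0], [0.001, -0.001, -1.0]]
force: [0.4, 0.2, 1.2]
opening: 0.995
grasp_force: 0.0
```

Emit:
{"fn": "send_rows", "kwargs": {"moves": [[0, 0, 0, 0, 0, 0], [0, 0, 0, 0, 0, 0], [0, 0, 0, 0, 0, 0], [0, 0, 0, 0, 0, 0], [0, 0, 0, 0, 0, 0], [0, 0, 0, 0, 0, 0], [0, 0, 0, 0, 0, 0]], "grip": 0.65}}

```text
time_s: 4.15
position: [0.5815, -0.1897, 0.0362]
tcp_rot: [[-0.17, 0.985, 0.0], [0.985, 0.17, -0.0], [-0.0, 0.0, -1.0]]
force: [0.1, -0.8, 3.9]
opening: 0.773
grasp_force: 30.0
```

Emit:
{"fn": "send_rows", "kwargs": {"moves": [[0, 0, -0.04, 0, 0, 0], [0, 0, -0.1, 0, 0, 0], [0, 0, -0.2, 0, 0, 0], [0, 0, -0.3, 0, 0, 0], [0, 0, -0.4, 0, 0, 0], [0, 0, -0.4, 0, 0, 0], [0, 0, -0.4, 0, 0, 0]]}}

```text
time_s: 4.85
position: [0.5816, -0.1897, 0.1369]
tcp_rot: [[-0.17, 0.985, 0.002], [0.985, 0.17, -0.001], [-0.001, 0.002, -1.0]]
force: [-0.3, 0.4, -0.7]
opening: 0.778
grasp_force: 30.0
```

```bash
python3 - <<'E'
from h import *
go([.5725,-.028,.1],10)
im,d=cap('side'); cv2.imwrite('pics/s2.png',cv2.resize(im[150:350,300:500],None,fx=3,fy=3)[:,:,::-1])
E
```

```text
row [0.6436, 0.0742, 0.1468, 0.001, 0.0007, -0.0021]
```

View pics/s2.png

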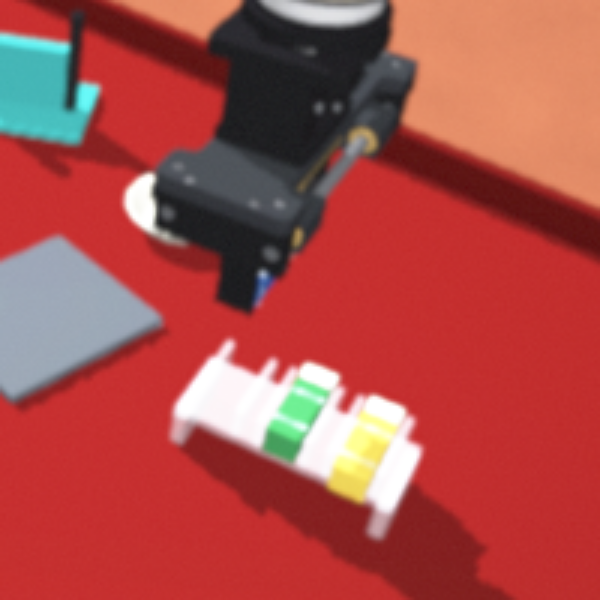

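Emit:
{"fn": "send_rows", "kwargs": {"moves": [[0.2, 0.023, 0, 0, 0, 0], [0.4, 0.046, 0, 0, 0, 0], [0.6, 0.07, 0.1, 0, 0, 0], [0.644, 0.074, 0.25, 0, 0, 0], [0.644, 0.074, 0.4, 0, 0, 0], [0.644, 0.074, 0.42, 0, 0, 0], [0.644, 0.074, 0.42, 0, 0, 0], [0.644, 0.074, 0.42, 0, 0, 0]]}}

```text
time_s: 5.7
position: [0.573, -0.0286, 0.0316]
tcp_rot: [[-0.169, 0.986, 0.002], [0.986, 0.169, -0.0], [-0.001, 0.001, -1.0]]
force: [0.1, 0.2, -0.3]
opening: 0.774
grasp_force: 30.0
```

Emit:
{"fn": "send_rows", "kwargs": {"moves": [[0, 0, 0.01, 0, 0, 0], [0, 0, 0.02, 0, 0, 0], [0, 0, 0.03, 0, 0, 0], [0, 0, 0.04, 0, 0, 0], [0, 0, 0.05, 0, 0, 0], [0, 0, 0.055, 0, 0, 0], [0, 0, 0.06, 0, 0, 0], [0, 0, 0.06, 0, 0, 0]]}}

```text
time_s: 6.5
position: [0.5719, -0.0277, 0.0155]
tcp_rot: [[-0.17, 0.985, -0.001], [0.985, 0.17, 0.0], [0.0, -0.0, -1.0]]
force: [-0.7, 0.6, -0.6]
opening: 0.776
grasp_force: 30.0
```

Lower in 0.5 mm steps until there is contact.

Emit:
{"fn": "send_rows", "kwargs": {"moves": [[0, 0, 0.003, 0, 0, 0], [0, 0, 0.005, 0, 0, 0], [0, 0, 0.005, 0, 0, 0]]}}

```text
time_s: 6.8
position: [0.5721, -0.0278, 0.0145]
tcp_rot: [[-0.17, 0.985, -0.0], [0.985, 0.17, 0.0], [0.0, -0.0, -1.0]]
force: [0.9, -0.3, -0.3]
opening: 0.776
grasp_force: 30.0
```

Emit:
{"fn": "send_rows", "kwargs": {"moves": [[0, 0, 0.003, 0, 0, 0], [0, 0, 0.004, 0, 0, 0], [0, 0, 0.004, 0, 0, 0]]}}

```text
time_s: 7.1
position: [0.5722, -0.0278, 0.0141]
tcp_rot: [[-0.17, 0.985, 0.0], [0.985, 0.17, -0.0], [-0.0, 0.0, -1.0]]
force: [0.1, 1.3, 5.7]
opening: 0.779
grasp_force: 30.0
```

Emit:
{"fn": "send_rows", "kwargs": {"moves": [[0, 0, 0, 0, 0, 0], [0, 0, 0, 0, 0, 0], [0, 0, 0, 0, 0, 0], [0, 0, 0, 0, 0, 0], [0, 0, 0, 0, 0, 0], [0, 0, 0, 0, 0, 0]], "grip": 1}}

```text
time_s: 7.7
position: [0.5721, -0.0278, 0.0134]
tcp_rot: [[-0.17, 0.985, -0.0], [0.985, 0.17, 0.0], [0.0, -0.0, -1.0]]
force: [0.1, -0.7, -0.3]
opening: 0.995
grasp_force: 0.0
```

Emit:
{"fn": "send_rows", "kwargs": {"moves": [[0, 0, -0.05, 0, 0, 0], [0, 0, -0.15, 0, 0, 0], [0, 0, -0.3, 0, 0, 0], [0, 0, -0.5, 0, 0, 0], [0, 0, -0.6, 0, 0, 0], [0, 0, -0.6, 0, 0, 0]]}}

```text
time_s: 8.3
position: [0.5752, -0.0284, 0.169]
tcp_rot: [[-0.17, 0.985, 0.01], [0.985, 0.17, -0.003], [-0.004, 0.01, -1.0]]
force: [0.2, -0.1, 0.3]
opening: 0.999
grasp_force: 0.0
```

Emit:
{"fn": "send_rows", "kwargs": {"moves": [[-1, 0, 0, 0, 0, 0], [-1, 0, 0, 0, 0, 0], [-1, 0, 0, 0, 0, 0], [-1, 0, 0, 0, 0, 0], [-1, 0, 0, 0, 0, 0], [-1, 0, 0, 0, 0, 0]]}}

```text
time_s: 8.9
position: [0.6153, -0.2817, 0.1629]
tcp_rot: [[-0.164, 0.986, 0.002], [0.986, 0.164, -0.004], [-0.005, 0.002, -1.0]]
force: [0.2, 0.4, -0.5]
opening: 0.998
grasp_force: 0.0
```

```bash
python3 - <<'E'
from h import *
im,d=cap('top'); sim,sd=cap('side')
o=np.hstack([cv2.resize(im[165:265,270:370],(400,400),interpolation=2),cv2.resize(sim[210:290,260:360],(400,400),interpolation=2)])
cv2.imwrite('pics/m1.png',o[:,:,::-1]); s=readout.read_state(); print(s['time_s'],s['position'])
for n,A in(('top',im),('side',sim)):
    hsv=cv2.cvtColor(A,cv2.COLOR_RGB2HSV).astype(int); m=(hsv[...,0]>98)&(hsv[...,0]<130)&(hsv[...,1]>110)
    v,u=np.nonzero(m); r=(u>270)&(u<370)&(v>170)&(v<290); u,v=u[r],v[r]
    p=onplane(n,np.c_[u,v],.030)[:,:2]*1000; vx,vy,_,_=cv2.fitLine(np.float32(p),2,0,.01,.01).ravel() if n=='top' else (.985,.17,0,0)
    a=np.array([vx,vy])*np.sign(vx); b=np.array([-a[1],a[0]]); print(n,len(u),'yaw',np.degrees(np.arctan2(a[1],a[0])),'lat',[(p@b).min(),np.median(p@b),(p@b).max()],'along',(p@a).min(),(p@a).max())
    a=np.array([.985,.17]);b=np.array([-.17,.985]); c=np.array([572.2,-27.8]); print('  rel release: along',((p-c)@a).min(),((p-c)@a).max(),'lat',((p-c)@b).min(),((p-c)@b).max())
E
```

```text
9.0 [ 0.61358666 -0.27496435  0.16224063]
top 119 yaw 8.6812105 lat [np.float64(-125.1824081840386), np.float64(-113.15272597963126), np.float64(-102.31411974997992)] along 527.928773707454 579.3392095968492
  rel release: along -33.48512444674057 17.861239805546656 lat -10.756458413077297 11.70189014972453
side 240 yaw 9.792146242917477 lat [np.float64(-144.11517470388728), np.float64(-128.15517855444938), np.float64(-111.37584130324443)] along 505.94284438286144 573.705072330047
  rel release: along -52.9481556171386 14.814072330046871 lat -19.458174703887266 13.281158696755579
```

View pics/m1.png

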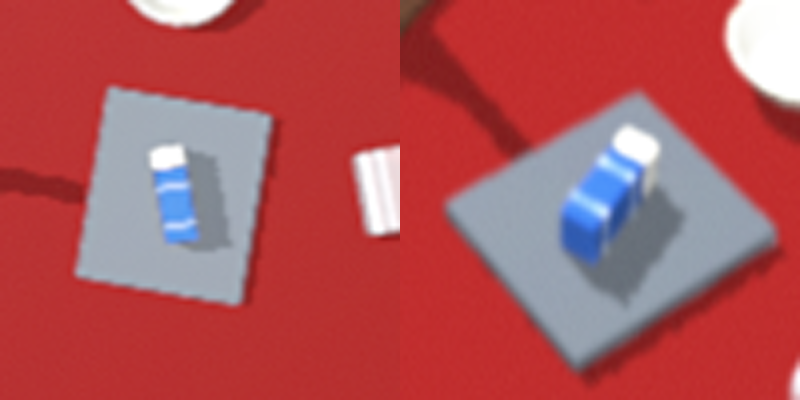

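The tube lies flat on the mat, centred where it was released. In the left crop it runs from (168,155) to (181,240). Now I come back turned 90° to grasp its sides.

```bash
python3 - <<'E'
from h import *
go([.5721,-.0275,.06],99.5)
E
```

```text
row [1.0028, 0.003, 0.4111, 0.0002, -0.0019, -0.9983]
```

Emit:
{"fn": "send_rows", "kwargs": {"moves": [[1, 0.003, 0, 0, 0, -1], [1, 0.003, 0, 0, 0, -1], [1, 0.003, 0, 0, 0, -1], [1, 0.003, 0, 0, 0, -1], [1, 0.003, 0, 0, 0, -1], [1, 0.003, 0, 0, 0, -1], [1, 0.003, 0, 0, 0, -1], [1, 0.003, 0, 0, 0, -1], [1, 0.003, 0, 0, 0, -1], [1, 0.003, 0, 0, 0, -1], [1, 0.003, 0, 0, 0, -1], [1, 0.003, 0, 0, 0, -1]], "grip": 0.7}}

```text
time_s: 10.2
position: [0.5712, -0.0256, 0.1633]
tcp_rot: [[-0.985, -0.172, -0.002], [-0.172, 0.985, 0.001], [0.002, 0.001, -1.0]]
force: [-0.0, 0.3, -1.2]
opening: 0.699
grasp_force: 0.0
```

```bash
python3 - <<'E'
from h import *
s=readout.read_state();print(s['position'],np.round(s['joint_positions'],1));go([.5721,-.0275,.0125],99.5)
E
```

```text
[ 0.57124021 -0.025621    0.16325063] [ -13.8   30.5   93.1    0.    56.5 -113.7]
row [-0.0033, -0.0087, 0.603, 0.0008, -0.0013, 0.0046]
```

Emit:
{"fn": "send_rows", "kwargs": {"moves": [[-0.003, -0.008, 0.15, 0, 0, 0.004], [-0.003, -0.008, 0.3, 0, 0, 0.004], [-0.003, -0.008, 0.45, 0, 0, 0.004], [-0.003, -0.008, 0.54, 0, 0, 0.004], [-0.003, -0.008, 0.58, 0, 0, 0.004], [-0.003, -0.008, 0.6, 0, 0, 0.004], [-0.003, -0.008, 0.6, 0, 0, 0.004], [-0.003, -0.008, 0.6, 0, 0, 0.004]]}}

```text
time_s: 11.0
position: [0.5748, -0.0295, 0.0147]
tcp_rot: [[-0.986, -0.164, 0.002], [-0.164, 0.986, -0.001], [-0.002, -0.001, -1.0]]
force: [0.3, -0.6, 0.8]
opening: 0.699
grasp_force: 0.0
```

Emit:
{"fn": "send_rows", "kwargs": {"moves": [[0, 0, 0, 0, 0, 0], [0, 0, 0, 0, 0, 0], [0, 0, 0, 0, 0, 0], [0, 0, 0, 0, 0, 0], [0, 0, 0, 0, 0, 0], [0, 0, 0, 0, 0, 0], [0, 0, 0, 0, 0, 0], [0, 0, 0, 0, 0, 0], [0, 0, 0, 0, 0, 0], [0, 0, 0, 0, 0, 0]], "grip": 0.15}}

```text
time_s: 12.0
position: [0.5739, -0.0294, 0.0136]
tcp_rot: [[-0.986, -0.164, -0.0], [-0.164, 0.986, 0.0], [0.0, 0.0, -1.0]]
force: [0.2, 1.0, 0.9]
opening: 0.251
grasp_force: 30.0
```

Emit:
{"fn": "send_rows", "kwargs": {"moves": [[0, 0, -0.03, 0, 0, 0], [0, 0, -0.1, 0, 0, 0], [0, 0, -0.25, 0, 0, 0], [0, 0, -0.4, 0, 0, 0], [0, 0, -0.55, 0, 0, 0], [0, 0, -0.62, 0, 0, 0], [0, 0, -0.62, 0, 0, 0], [0, 0, -0.62, 0, 0, 0]]}}

```text
time_s: 12.8
position: [0.5735, -0.0296, 0.1685]
tcp_rot: [[-0.986, -0.164, -0.0], [-0.164, 0.986, -0.0], [0.0, -0.0, -1.0]]
force: [-0.5, 0.1, -0.9]
opening: 0.251
grasp_force: 30.0
```

```bash
python3 - <<'E'
from h import *
T,_=cap('top'); dT=_; Sm,dS=cap('side')
def f(n,im,d,u0,v0,u1,v1):
    P=cloud(n,d)*1000; hsv=cv2.cvtColor(im,cv2.COLOR_RGB2HSV).astype(int); H,S,V=hsv[...,0],hsv[...,1],hsv[...,2]
    r=np.zeros(H.shape,bool); r[v0:v1,u0:u1]=1
    w=r&(S<70)&(V>120)&(P[...,2]>62)&(P[...,2]<78)
    v,u=np.nonzero(w); p=onplane(n,np.c_[u,v],.070)[:,:2]*1000
    k=r&(V<70)&(P[...,2]>97); v,u=np.nonzero(k); q=onplane(n,np.c_[u,v],.105)[:,:2]*1000
    base=r&(H>3)&(H<25)&(S<200)&(V>40)&(P[...,2]>4)&(P[...,2]<16); 
    vx,vy,_,_=cv2.fitLine(np.float32(p),2,0,.01,.01).ravel(); 
    if vy<0: vx,vy=-vx,-vy
    print(n,'fit blade dir',np.degrees(np.arctan2(vy,vx))-90,len(p))
    a=np.array([vx,vy]) if n=='top' else np.array([-.242,.970]); b=np.array([a[1],-a[0]])
    print(' ledge along',(p@a).min(),(p@a).max(),'across pct',np.percentile(p@b,[2,50,98]))
    if len(q)>4:
        _,lab,cen=cv2.kmeans(np.float32(q),2,None,(3,20,.1),5,0); cen=cen[np.argsort(cen[:,1])]; dd=cen[1]-cen[0]
        print(' posts',cen,'mid',cen.mean(0),'dist',np.hypot(*dd),'yaw',np.degrees(np.arctan2(-dd[0],dd[1])))
    print(' mid world',a*((p@a).min()+(p@a).max())/2+b*np.median(p@b))
f('top',T,dT,195,180,260,235); f('side',Sm,dS,205,155,280,225)
o=np.hstack([cv2.resize(T[170:240,190:330],(400,200),interpolation=2),cv2.resize(Sm[150:250,200:400],(400,200),interpolation=2)])
cv2.imwrite('pics/p1.png',o[:,:,::-1]); s=readout.read_state();print(s['position'],s['grasp_force'],s['opening'])
E
```

```text
top fit blade dir 14.132523 149
 ledge along 38.18609145075752 117.7740775686069 across pct [618.73884891 625.52442634 632.40908632]
 posts [[598.397   176.74516]
 [576.156   266.60468]] mid [587.2765  221.67493] dist 92.571014 yaw 13.9017935
 mid world [587.55196337 228.35142161]
side fit blade dir 10.613907 177
 ledge along 29.764215498808134 123.32096975482489 across pct [607.68076347 618.910055   630.53222422]
 posts [[591.30426 172.89287]
 [569.06726 262.95523]] mid [580.1858  217.92404] dist 92.76698 yaw 13.869314
 mid world [581.81944594 224.02254816]
[ 0.572682   -0.0293038   0.16703631] 29.999891817569733 0.24581419913155558
```

View pics/p1.png

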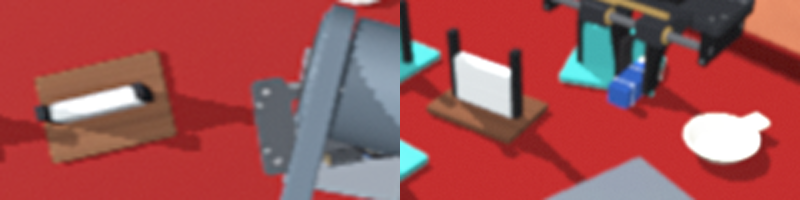

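The tube is held level at (630,80) in the crop, and the perch is clear. The perch measures yaw 14°, ledge width 13.7 mm and post spacing 93 mm, all consistent with the description. I take the ledge middle as (588, 226) mm.

```bash
python3 - <<'E'
from h import *
go([.5881,.2243,.165],14)
E
```

```text
row [-0.2272, 0.9906, 0.0087, -0.0008, -0.0021, 0.9493]
```

Emit:
{"fn": "send_rows", "kwargs": {"moves": [[-0.03, 0.12, 0, 0, 0, 0.09], [-0.06, 0.25, 0, 0, 0, 0.18], [-0.09, 0.38, 0, 0, 0, 0.27], [-0.12, 0.5, 0, 0, 0, 0.36], [-0.15, 0.62, 0, 0, 0, 0.45], [-0.17, 0.74, 0, 0, 0, 0.54], [-0.19, 0.85, 0, 0, 0, 0.63], [-0.21, 0.95, 0, 0, 0, 0.72], [-0.227, 0.99, 0, 0, 0, 0.81], [-0.227, 0.99, 0, 0, 0, 0.9], [-0.227, 0.99, 0, 0, 0, 0.949], [-0.227, 0.99, 0, 0, 0, 0.949]]}}

```text
time_s: 14.1
position: [0.5881, 0.2239, 0.1663]
tcp_rot: [[-0.243, 0.97, -0.004], [0.97, 0.243, -0.001], [0.0, -0.004, -1.0]]
force: [-0.5, 0.4, 0.1]
opening: 0.254
grasp_force: 30.0
```

Emit:
{"fn": "send_rows", "kwargs": {"moves": [[0, 0, 0, 0, 0, 0], [0, 0, 0, 0, 0, 0]]}}

```text
time_s: 14.3
position: [0.5889, 0.2237, 0.1677]
tcp_rot: [[-0.243, 0.97, -0.002], [0.97, 0.243, -0.0], [0.0, -0.002, -1.0]]
force: [0.4, 0.2, -0.2]
opening: 0.251
grasp_force: 30.0
```

```bash
python3 - <<'E'
from h import *
s=readout.read_state();print(s['position'],s['opening'],np.round(s['joint_positions'],1));go([.5881,.2243,.095],14)
E
```

```text
[0.58891541 0.22370471 0.1676906 ] 0.25085818654326675 [10.7 34.2 84.3 -0.  61.6 -3.4]
row [0.0031, -0.0021, 0.2908, -0.001, -0.0, 0.001]
```

Emit:
{"fn": "send_rows", "kwargs": {"moves": [[0.003, -0.002, 0.05, 0, 0, 0], [0.003, -0.002, 0.1, 0, 0, 0], [0.003, -0.002, 0.15, 0, 0, 0], [0.003, -0.002, 0.2, 0, 0, 0], [0.003, -0.002, 0.25, 0, 0, 0], [0.003, -0.002, 0.28, 0, 0, 0], [0.003, -0.002, 0.29, 0, 0, 0], [0.003, -0.002, 0.29, 0, 0, 0]]}}

```text
time_s: 15.1
position: [0.5885, 0.2245, 0.0955]
tcp_rot: [[-0.243, 0.97, -0.001], [0.97, 0.243, -0.0], [0.0, -0.001, -1.0]]
force: [0.4, -0.9, 0.1]
opening: 0.25
grasp_force: 30.0
```

```bash
python3 - <<'E'
from h import *
im,d=cap('side'); cv2.imwrite('pics/l1.png',cv2.resize(im[150:225,200:300],(800,600),interpolation=2)[:,:,::-1])
s=readout.read_state();print(s['position'])
E
```

```text
[0.5888915  0.22462315 0.09614426]
```

View pics/l1.png

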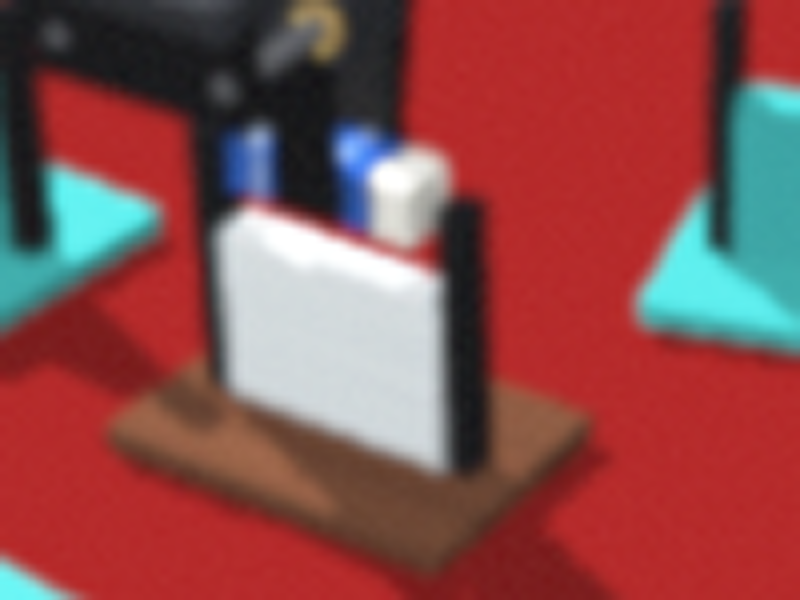

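Tube hovers above the ledge between the posts, cap at (410,200), ledge edge from (218,238) to (443,290). Check its relation numerically.

```bash
python3 - <<'E'
from h import *
a=np.array([-.242,.970]);b=np.array([.970,.242])
px=lambda L:np.array([[200+x/8,150+y/8] for x,y in L])
for z,L,t in((.0905,[(403,246),(370,232),(345,222),(225,190)],'tube near bottom edge'),(.0905,[(437,232)],'tube end far bottom corner'),(.07,[(222,240),(330,267),(443,297)],'ledge near top edge'),(.07,[(440,268),(330,233),(250,208)],'ledge far edge')):
    p=onplane('side',px(L),z)[:,:2]*1000; print(t,np.c_[p@a,p@b].round(1).tolist())
E
```

```text
tube near bottom edge [[44.3, 613.7], [57.4, 615.0], [67.2, 615.7], [109.6, 611.4]]
tube end far bottom corner [[40.2, 625.8]]
ledge near top edge [[114.1, 613.4], [76.1, 618.5], [36.8, 622.8]]
ledge far edge [[47.0, 636.0], [88.0, 634.7], [118.5, 633.5]]
```

Tube centre is at about (76, 625.5) and ledge middle at about (77, 626), along and across the ledge in mm, so they are aligned. Lower gently.

Emit:
{"fn": "send_rows", "kwargs": {"moves": [[0, 0.002, 0.015, 0, 0, 0], [0, 0.002, 0.03, 0, 0, 0], [0, 0.002, 0.045, 0, 0, 0], [0, 0.002, 0.06, 0, 0, 0], [0, 0.002, 0.068, 0, 0, 0], [0, 0.002, 0.068, 0, 0, 0], [0, 0.002, 0.068, 0, 0, 0]]}}

```text
time_s: 15.85
position: [0.5892, 0.2247, 0.079]
tcp_rot: [[-0.243, 0.97, 0.0], [0.97, 0.243, -0.0], [-0.0, 0.0, -1.0]]
force: [0.8, 0.1, -0.6]
opening: 0.25
grasp_force: 30.0
```

Emit:
{"fn": "send_rows", "kwargs": {"moves": [[0, 0, 0.004, 0, 0, 0], [0, 0, 0.006, 0, 0, 0], [0, 0, 0.006, 0, 0, 0]]}}

```text
time_s: 16.15
position: [0.5891, 0.2247, 0.0776]
tcp_rot: [[-0.243, 0.97, -0.0], [0.97, 0.243, 0.0], [0.0, -0.0, -1.0]]
force: [0.5, -0.6, -1.2]
opening: 0.251
grasp_force: 30.0
```

Emit:
{"fn": "send_rows", "kwargs": {"moves": [[0, 0, 0.003, 0, 0, 0], [0, 0, 0.005, 0, 0, 0], [0, 0, 0.005, 0, 0, 0]]}}

```text
time_s: 16.45
position: [0.589, 0.2247, 0.0762]
tcp_rot: [[-0.243, 0.97, -0.0], [0.97, 0.243, -0.0], [-0.0, -0.0, -1.0]]
force: [0.2, 0.0, -0.5]
opening: 0.255
grasp_force: 30.0
```

Emit:
{"fn": "send_rows", "kwargs": {"moves": [[0, 0, 0.002, 0, 0, 0], [0, 0, 0.003, 0, 0, 0], [0, 0, 0.003, 0, 0, 0]]}}

```text
time_s: 16.75
position: [0.5891, 0.2247, 0.0756]
tcp_rot: [[-0.242, 0.97, 0.0], [0.97, 0.242, -0.0], [-0.0, 0.0, -1.0]]
force: [-0.4, 0.3, -0.4]
opening: 0.249
grasp_force: 30.0
```

Emit:
{"fn": "send_rows", "kwargs": {"moves": [[0, 0, 0.002, 0, 0, 0], [0, 0, 0.003, 0, 0, 0], [0, 0, 0.003, 0, 0, 0]]}}

```text
time_s: 17.05
position: [0.5891, 0.2247, 0.0756]
tcp_rot: [[-0.243, 0.97, 0.0], [0.97, 0.243, -0.0], [-0.0, 0.0, -1.0]]
force: [-1.3, -0.6, 4.6]
opening: 0.252
grasp_force: 30.0
```

Emit:
{"fn": "send_rows", "kwargs": {"moves": [[0, 0, 0, 0, 0, 0], [0, 0, 0, 0, 0, 0], [0, 0, 0, 0, 0, 0], [0, 0, 0, 0, 0, 0], [0, 0, 0, 0, 0, 0], [0, 0, 0, 0, 0, 0]], "grip": 0.55}}

```text
time_s: 17.65
position: [0.5891, 0.2247, 0.0747]
tcp_rot: [[-0.243, 0.97, -0.0], [0.97, 0.243, -0.0], [0.0, -0.0, -1.0]]
force: [0.4, -0.8, -0.2]
opening: 0.541
grasp_force: 0.0
```

Emit:
{"fn": "send_rows", "kwargs": {"moves": [[0, 0, -0.03, 0, 0, 0], [0, 0, -0.08, 0, 0, 0], [0, 0, -0.15, 0, 0, 0], [0, 0, -0.25, 0, 0, 0], [0, 0, -0.4, 0, 0, 0], [0, 0, -0.5, 0, 0, 0], [0, 0, -0.5, 0, 0, 0]]}}

```text
time_s: 18.35
position: [0.5923, 0.2254, 0.2057]
tcp_rot: [[-0.243, 0.97, 0.011], [0.97, 0.243, 0.002], [-0.001, 0.011, -1.0]]
force: [0.5, -0.4, -0.6]
opening: 0.554
grasp_force: 0.0
```

```bash
python3 - <<'E'
from h import *
im,d=cap('side'); o=[cv2.resize(im[140:240,200:300],(400,400),interpolation=2)]
im,d=cap('top'); o.append(cv2.resize(im[165:245,185:265],(400,400),interpolation=2))
cv2.imwrite('pics/f1.png',np.hstack(o)[:,:,::-1]); print(readout.read_state()['position'])
E
```

```text
[0.58928559 0.22477657 0.201099  ]
```

View pics/f1.png

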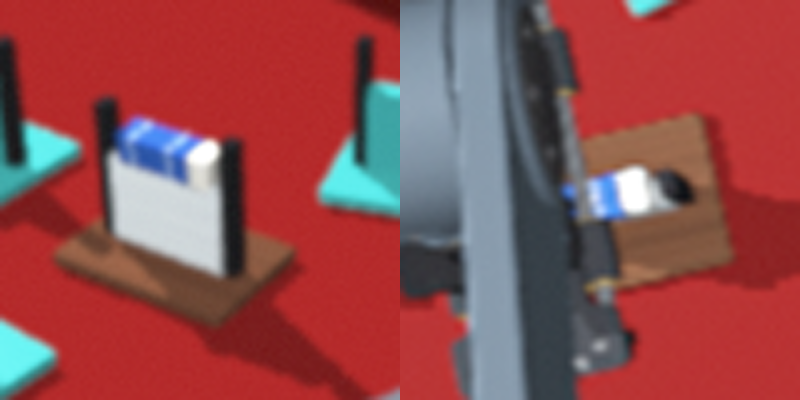

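The tube lies level on the ledge between the posts (left crop, (120,135) to (215,165)), and the gripper is clear above it. Handing in.

```bash
python3 -c "
from rig import ticket
print(ticket.hand_in())"
```

```text
the job is handed in; nothing more can be done
None
```

I laid the blue tube on the mat, let go and took it anew by its long sides, then set it level on the brown perch's ledge between the posts, touching none of the things to be left alone; I handed the job in at about 18 s, and no verdict came back.

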